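# Fill the glaze sample caddy

## Task

Gather the four finished candlesticks (red, blue, green and yellow) into the plywood sample caddy, each standing upright in the middle of the tile of its own colour. They are ceramic: set them down, do not drop or knock them over. Leave the two unfinished candlesticks, the plain white one and the half-painted one with the white cup, standing where they are.

Things in the scene. Friction and masses are not known exactly. Their poses are not given: they have to be found in the camera images.
- stick_red: Finished candlestick, red all over. Loose, ceramic, about 0.2 kg, 100 mm high: round foot 58 mm across, slim stem; the top 26 mm is a round candle cup 34 mm across (grip here), flat top with a black spot. Origin: centre of the underside, z up. On a 3 mm cork mat, neighbours (none taller) at least 70 mm away, centre to centre.
- stick_blue: Finished candlestick, blue all over. Loose, ceramic, about 0.2 kg, 100 mm high: round foot 58 mm across, slim stem; the top 26 mm is a round candle cup 34 mm across (grip here), flat top with a black spot. Origin: centre of the underside, z up. On a 3 mm cork mat, neighbours (none taller) at least 70 mm away, centre to centre.
- stick_green: Finished candlestick, green all over. Loose, ceramic, about 0.2 kg, 100 mm high: round foot 58 mm across, slim stem; the top 26 mm is a round candle cup 34 mm across (grip here), flat top with a black spot. Origin: centre of the underside, z up. On a 3 mm cork mat, neighbours (none taller) at least 70 mm away, centre to centre.
- stick_yellow: Finished candlestick, yellow all over. Loose, ceramic, about 0.2 kg, 100 mm high: round foot 58 mm across, slim stem; the top 26 mm is a round candle cup 34 mm across (grip here), flat top with a black spot. Origin: centre of the underside, z up. On a 3 mm cork mat, neighbours (none taller) at least 70 mm away, centre to centre.
- stick_plain: Unfinished candlestick, white all over; stays where it is. Loose, ceramic, about 0.2 kg, 100 mm high: round foot 58 mm across, slim stem; the top 26 mm is a round candle cup 34 mm across (grip here), flat top with a black spot. Origin: centre of the underside, z up. On a 3 mm cork mat, neighbours (none taller) at least 70 mm away, centre to centre.
- stick_half: Unfinished candlestick, half painted: red foot and stem, white candle cup; stays where it is. Loose, ceramic, about 0.2 kg, 100 mm high: round foot 58 mm across, slim stem; the top 26 mm is a round candle cup 34 mm across (grip here), flat top with a black spot. Origin: centre of the underside, z up. On a 3 mm cork mat, neighbours (none taller) at least 70 mm away, centre to centre.
- tile_red: The red tile. 80 x 80 x 6 mm, fixed, flat in one of the 2 x 2 bays of a fixed plywood caddy (190 x 190 mm, bays 86 x 86 mm, centres 92 mm apart, walls and dividers 6 mm thick, rims about 35 mm above the table). Origin: centre of the tile's underside, z up, x and y along its edges and the caddy's walls; its top is 6 mm above the origin.
- tile_blue: The blue tile. 80 x 80 x 6 mm, fixed, flat in one of the 2 x 2 bays of a fixed plywood caddy (190 x 190 mm, bays 86 x 86 mm, centres 92 mm apart, walls and dividers 6 mm thick, rims about 35 mm above the table). Origin: centre of the tile's underside, z up, x and y along its edges and the caddy's walls; its top is 6 mm above the origin.
- tile_green: The green tile. 80 x 80 x 6 mm, fixed, flat in one of the 2 x 2 bays of a fixed plywood caddy (190 x 190 mm, bays 86 x 86 mm, centres 92 mm apart, walls and dividers 6 mm thick, rims about 35 mm above the table). Origin: centre of the tile's underside, z up, x and y along its edges and the caddy's walls; its top is 6 mm above the origin.
- tile_yellow: The yellow tile. 80 x 80 x 6 mm, fixed, flat in one of the 2 x 2 bays of a fixed plywood caddy (190 x 190 mm, bays 86 x 86 mm, centres 92 mm apart, walls and dividers 6 mm thick, rims about 35 mm above the table). Origin: centre of the tile's underside, z up, x and y along its edges and the caddy's walls; its top is 6 mm above the origin.

How it is judged:
At the end, for the whole second after the job is handed in: Each finished candlestick stands upright (within 0.1 rad) on the tile of its own colour, its centre within 16 mm of the tile's centre, its foot on the tile (height within 5 mm), at rest; the plain and the half-painted candlestick stand upright and at rest within 30 mm of where they started (horizontal distance between stick_red and tile_red below 0.016 m and z of stick_red in the frame of tile_red between 0.001 and 0.011 m and angle between each of stick_red, stick_blue, stick_green, stick_yellow, stick_plain, stick_half's own z axis and vertical below 0.1 rad and linear speed of each of stick_red, stick_blue, stick_green, stick_yellow, stick_plain, stick_half below 0.02 m/s and horizontal distance between stick_blue and tile_blue below 0.016 m and z of stick_blue in the frame of tile_blue between 0.001 and 0.011 m and horizontal distance between stick_green and tile_green below 0.016 m and z of stick_green in the frame of tile_green between 0.001 and 0.011 m and horizontal distance between stick_yellow and tile_yellow below 0.016 m and z of stick_yellow in the frame of tile_yellow between 0.001 and 0.011 m and distance of each of stick_plain, stick_half from where it was at the start of the episode below 0.03 m); the robot touches nothing.
It fails at once if the plain white candlestick is moved more than 30 mm or tipped over (distance of stick_plain from where it was at the start of the episode above 0.03 m or angle between stick_plain's own z axis and vertical above 0.5 rad).
It fails at once if the half-painted candlestick is moved more than 30 mm or tipped over (distance of stick_half from where it was at the start of the episode above 0.03 m or angle between stick_half's own z axis and vertical above 0.5 rad).
It fails at once if a finished candlestick is dropped (out of the fingers and faster than 0.6 m/s, a fall of about 20 mm) ((contact force between the fingers and stick_red below 0.05 N and linear speed of stick_red above 0.6 m/s) or (contact force between the fingers and stick_blue below 0.05 N and linear speed of stick_blue above 0.6 m/s) or (contact force between the fingers and stick_green below 0.05 N and linear speed of stick_green above 0.6 m/s) or (contact force between the fingers and stick_yellow below 0.05 N and linear speed of stick_yellow above 0.6 m/s)).
It fails at once if a finished candlestick is knocked over (tilted beyond 1 rad) (angle between any of stick_red, stick_blue, stick_green, stick_yellow's own z axis and vertical above 1 rad).
It also fails if it takes over 90 s, if anything falls off the work surface, if the arm or the gripper's body presses on something with over 40 N, if the wrist force passes 120 N, or if a joint passes its speed limit or range.

## Robot

A 7-joint arm with a two-finger parallel gripper is mounted at the origin on the work surface. World frame = base frame: x ahead of the robot, y to its left, z up, the work surface at z = 0. Lengths are in m, angles in rad, forces in N, time in s.
With the tool pointing down it reaches from about 0.425 to 0.925 m from the base axis. Payload 6.8 kg.
Tool frame: the origin (TCP) lies at the very end of the fingers, on their centre line; the grasp point (between the pads) lies 19 mm behind it; y points along the fingers, x is the direction in which the jaws open and shut, and the axes are right-handed (so a half turn about y gives the same grasp; the last joint's range is limited). The gripper opens to 85 mm and grips with 20 to 120 N. Pads are 22 mm wide; open, the fingers measure 114 mm over their backs; the gripper's body (76 mm by 85 mm) begins 54 mm behind the grasp point. The pads swing forward as they close: fully open they stand 13 mm farther back than shut.
Start: joints at [1.109, 0.477, 0.022, 1.555, -0.011, 1.109, -0.083], TCP at [0.234, -0.633, 0.194] pointing down, gripper open.
Joint ranges: [-2.96, 2.96], [-0.34, 2.1], [-1.41, 1.46], [0.24, 2.44], [-1.37, 4.51], [0.17, 1.92], [-2.96, 2.96]. Speed limits (rad/s): [2.39, 2.39, 3.14, 3.14, 3.14, 3.14, 3.14].

## Interface

Orientations are given as a unit quaternion [w, x, y, z].
In Python, from station import bot, optics gives the robot as it stands. The module is installed in compiled form; this text tells all that it offers.
- The arm moves only by the shell command python3 -m handwheel 'ROWS' [FORCE]. ROWS is text: rows parted by semicolons, each of 5 numbers parted by spaces: the opening, from -1 (shut) to 1 (fully open), then the shift along the tool's x, y, z in m, then the turn about the tool's y in degrees. A call has exactly 10 rows; each row shifts and turns the commanded pose from where the row before left it, along the tool's axes as they then stand; what a row does not reach is not made up. A row lasts 1/12 s, in which the tool goes at most 41.7 mm and 7.16 degrees, less where a joint would pass 70% of its speed; a pose out of reach is approached as far as the arm can. A call with a gripper value outside its range is refused whole. The fingers move at their own pace and stop on an object; FORCE is the grip in N (left out, the last holds). Time passes only in rows, so rows that do not move let the fingers close, or fill a call up. It gives the time, the measured TCP pose, the force and the opening at its end, in the units of the state.
- bot.get_obs(): the state, without advancing time (a new reading comes with each control period).
- optics.read_camera(name): name is "scene" or "top" or "wrist"; returns a dict with "frame" (420x560x3 uint8, red, green, blue), "depth" (420x560 float32, m along the optical axis (not along the pixel's ray), 0 where there is no reading), "mtx" (3x3 intrinsics, pixels), "rvec" (rotation vector, rad) and "tvec" (3), from world to camera coordinates, as OpenCV has them. Camera axes: x right, y down, z forward; pixel columns grow to the right and rows downward; lengths in m; the calibration is good to about 2 mm. The wrist camera is an equidistant fisheye: a pixel r from the principal point sees the ray r / f radians off the axis. A picture is of the moment at which its call begins.
- bot.hand_in(): hands the job in, once; it reports no verdict.
The state is a dict: "t": time; "q": joint angles; "joint_vel": joint speeds; "joint_torque": joint torques, N m; "eef_pos": TCP position; "tool_rot": TCP orientation; "contact_force": force on the tool from outside, world axes, zero at the start; "torque": the same for the moment, N m; "gripper_width": opening from 0.0 (shut) to 1.0 (fully open).
Only numpy, scipy, OpenCV 4.12 (cv2) and the standard library are available. Lean on these libraries where they do the work, as an engineer would, in place of code of your own. Each camera call takes 0.05 s, during which the arm holds its last target. There are 200 camera calls.

## Working session

There is one attempt and no reset: what is moved stays moved. The work goes in short steps, Python scripts to look and compute and a shell command to move; the robot and the scene stay as the last step left them, time stands still between calls to the robot, and variables do not carry over. Pictures are saved under pics/ and viewed, and the job is handed in when it is done.

```bash
mkdir -p pics; cat > h.py <<'E'
from station import bot, optics
import numpy as np, cv2
from scipy.spatial.transform import Rotation as R
def shot(n,out):
    c=optics.read_camera(n); cv2.imwrite(f'pics/{out}.png',c['frame'][:,:,::-1]); np.savez(f'pics/{out}.npz',**c); return c
def toworld(c,u,v,z=None):
    K=c['mtx'];M=R.from_rotvec(np.ravel(c['rvec'])).as_matrix();t=np.ravel(c['tvec'])
    d=np.array([(u-K[0,2])/K[0,0],(v-K[1,2])/K[1,1],1.])
    o=-M.T@t; w=M.T@d
    if z is None: s=c['depth'][int(round(v)),int(round(u))]
    else: s=(z-o[2])/w[2]
    return o+s*w
E
python3 - <<'E'
from h import *
s=bot.get_obs()
for k,v in s.items(): print(k,np.round(v,4))
print(R.from_quat(np.roll(s['tool_rot'],-1)).as_matrix().round(3))
for n in('top','scene','wrist'):
    c=shot(n,n+'0'); print(n,c['mtx'].round(1).tolist(),np.ravel(c['rvec']).round(3),np.ravel(c['tvec']).round(3))
E
```

```text
t 0.0
q [ 1.1089  0.4778  0.0223  1.5565 -0.0115  1.1093 -0.0831]
joint_vel [-0.0015 -0.0013  0.0014 -0.0005 -0.001   0.0015  0.0015]
joint_torque [ 6.00000e-04 -5.96450e+01  1.60860e+00 -2.81197e+01  1.26000e-02
  9.40000e-03  0.00000e+00]
eef_pos [ 0.2336 -0.6326  0.1928]
tool_rot [ 0.5805 -0.5799  0.4048 -0.4036]
contact_force [ 0.4204 -0.0053  0.3769]
torque [-0.0235 -0.0405 -0.0122]
gripper_width 1.0002
[[ 0.347 -0.001  0.938]
 [-0.938  0.002  0.347]
 [-0.002 -1.    -0.   ]]
top [[403.6, 0.0, 281.1], [0.0, 403.6, 206.7], [0.0, 0.0, 1.0]] [ 2.226 -1.99   0.208] [-0.074  0.552  0.794]
scene [[402.0, 0.0, 283.2], [0.0, 402.0, 204.8], [0.0, 0.0, 1.0]] [ 2.184  1.352 -0.467] [-0.21  -0.357  0.992]
wrist [[325.2, 0.0, 280.0], [0.0, 325.2, 205.6], [0.0, 0.0, 1.0]] [-2.346  1.635  0.273] [-0.675 -0.041  0.381]
```

View pics/top0.png

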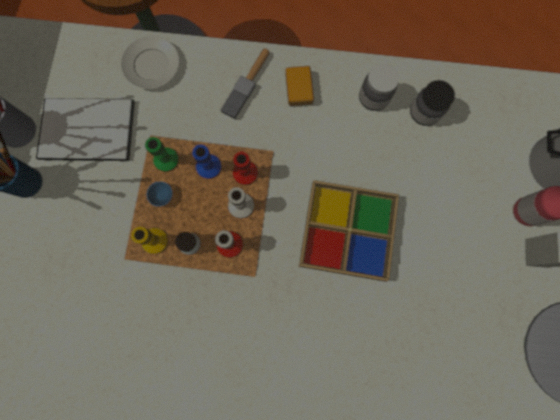

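View pics/scene0.png

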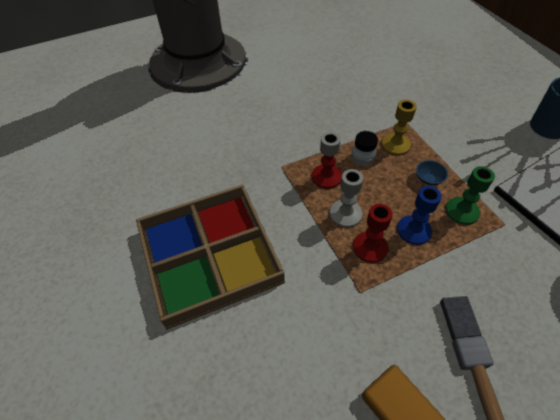

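View pics/wrist0.png

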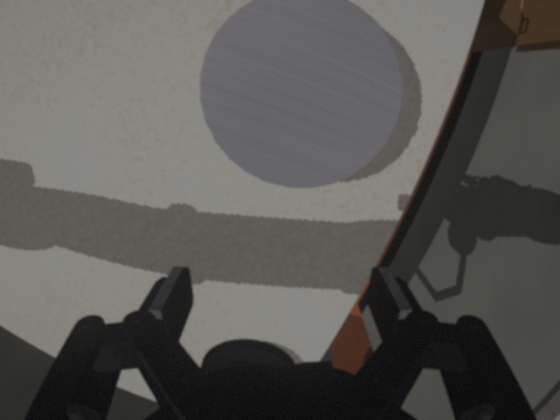

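```bash
python3 - <<'E'
import cv2
a=cv2.imread('pics/top0.png')
cv2.imwrite('pics/topA.png',cv2.resize(a[125:275,120:280],None,fx=5,fy=4,interpolation=cv2.INTER_CUBIC)) 
cv2.imwrite('pics/topB.png',cv2.resize(a[170:290,290:410],None,fx=5,fy=5,interpolation=cv2.INTER_CUBIC))
E
```

```text
(no output)
```

View pics/topA.png

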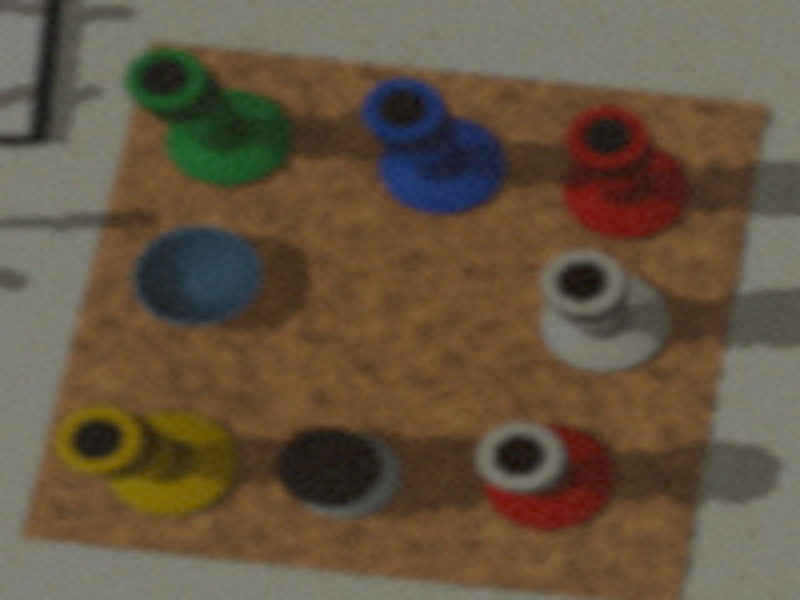

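View pics/topB.png

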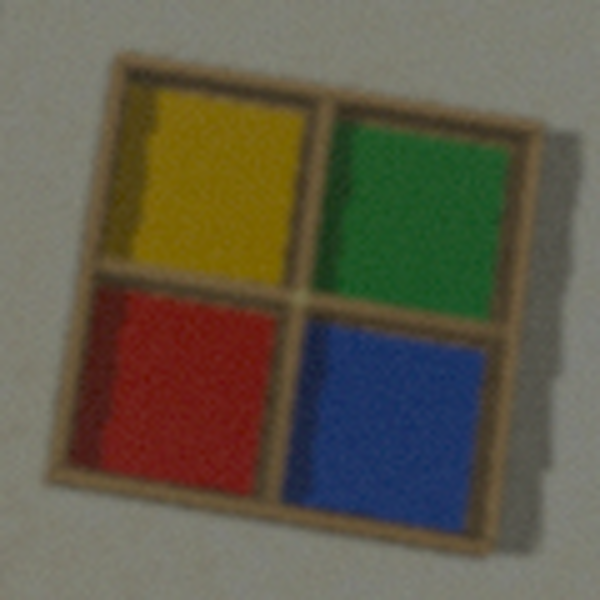

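```bash
python3 - <<'E'
from h import *
c=np.load('pics/top0.npz')
A=lambda X,Y:((X+.5)/5-.5+120,(Y+.5)/4-.5+125)
B=lambda X,Y:((X+.5)/5-.5+290,(Y+.5)/5-.5+170)
for n,p in dict(green=(166,75),blue=(403,107),red=(607,135),plain=(582,281),half=(520,455),yellow=(98,438)).items():
    u,v=A(*p);w=toworld(c,u,v,.103);print(n,w.round(4),'foot?',toworld(c,u,v).round(3))
P=np.array([toworld(c,*B(*p),.035)[:2] for p in((117,55),(542,123),(490,553),(50,483))])
cc=toworld(c,*B(299,297),.035)[:2]
print(P.round(4),P.mean(0).round(4),cc.round(4),[np.linalg.norm(P[i]-P[i-1]).round(4) for i in range(4)])
ax=(P[1]-P[0]+P[2]-P[3]);ax/=np.linalg.norm(ax); ay=(P[3]-P[0]+P[2]-P[1]);ay/=np.linalg.norm(ay)
print('axes',ax,ay,'yaw',np.degrees(np.arctan2(ax[1],ax[0])))
m=(P.mean(0)+cc)/2
for n,a,b in(('yellow',-1,-1),('green',1,-1),('red',-1,1),('blue',1,1)):print(n,(m+.046*(a*ax+b*ay)).round(4))
# foot ellipse centres for check
for n,p in dict(green=(229,137),blue=(442,165),red=(627,192),yellow=(173,462)).items(): print(n,'foot',toworld(c,*A(*p),.008).round(4))
E
```

```text
green [0.6492 0.2636 0.103 ] foot? [0.649 0.263 0.104]
blue [0.6431 0.1645 0.103 ] foot? [0.643 0.164 0.103]
red [0.6377 0.0796 0.103 ] foot? [0.637 0.079 0.106]
plain [0.5607 0.0795 0.103 ] foot? [0.561 0.08  0.103]
half [0.4714 0.0919 0.103 ] foot? [0.471 0.092 0.104]
yellow [0.4612 0.2573 0.103 ] foot? [0.461 0.257 0.105]
[[ 0.6267 -0.0745]
 [ 0.617  -0.2615]
 [ 0.4302 -0.2497]
 [ 0.4385 -0.0643]] [ 0.5281 -0.1625] [ 0.5288 -0.1621] [np.float64(0.1885), np.float64(0.1872), np.float64(0.1872), np.float64(0.1856)]
axes [-0.04832725 -0.99883156] [-0.99828043  0.05861898] yaw -92.77002667708238
yellow [ 0.5766 -0.1191]
green [ 0.5721 -0.211 ]
red [ 0.4847 -0.1137]
blue [ 0.4803 -0.2056]
green foot [0.6475 0.2637 0.008 ]
blue foot [0.6419 0.1648 0.008 ]
red foot [0.6356 0.0791 0.008 ]
yellow foot [0.4609 0.2567 0.008 ]
```

```bash
python3 - <<'E'
from h import *
c=np.load('pics/top0.npz')
for X,Y in((220,190),(425,220),(190,395),(400,430),(570,30),(30,570)):
    u,v=290+X/5,170+Y/5
    print(np.median([toworld(c,u+i,v+j)[2] for i in range(-4,5) for j in range(-4,5)]).round(4))
E
python3 -m handwheel '1 0 0 0 6.8;1 0 0 0 6.8;1 0 0 0 6.7;1 -.0305 0 .0172 0;1 -.0305 0 .0172 0;1 -.0305 0 .0172 0;1 -.0305 0 .0172 0;1 -.0305 0 .0172 0;1 -.0305 0 .0172 0;1 -.0305 0 .0172 0' 40
```

```text
0.0128
0.0128
0.0124
0.0129
0.0007
0.0007
t: 0.98
eef_pos: [0.3548, -0.418, 0.1937]
tool_rot: [0.5, -0.5, 0.5, -0.5]
contact_force: [1.6, 0.2, 0.4]
gripper_width: 1.0
```

```bash
python3 -m handwheel '.5 -.0331 0 .0187 0;.5 -.0331 0 .0187 0;.5 -.0331 0 .0187 0;.5 -.0331 0 .0187 0;.5 -.0331 0 .0187 0;.5 -.0331 0 .0187 0;.5 -.0331 0 .0187 0;.5 -.0331 0 .0187 0;.5 -.0331 0 .0187 0;.5 -.0331 0 .0187 0'
python3 -m handwheel '.5 -.0331 0 .0187 0;.5 -.0331 0 .0187 0;.5 -.0331 0 .0187 0;.5 -.0331 0 .0187 0;.5 -.02 0 .0107 0;.5 0 .01 0 0;.5 0 .01 0 0;.5 0 .01 0 0;.5 0 0 0 0;.5 0 0 0 0'
python3 - <<'E'
from h import *
c=shot('wrist','w1'); shot('scene','s1')
E
```

```text
t: 1.82
eef_pos: [0.542, -0.0872, 0.1937]
tool_rot: [0.5, -0.5, 0.5, -0.5]
contact_force: [0.3, -0.2, 0.0]
gripper_width: 0.748
t: 2.65
eef_pos: [0.6261, 0.0615, 0.1627]
tool_rot: [0.498, -0.5, 0.501, -0.5]
contact_force: [0.3, 0.8, 0.6]
gripper_width: 0.75
```

View pics/w1.png

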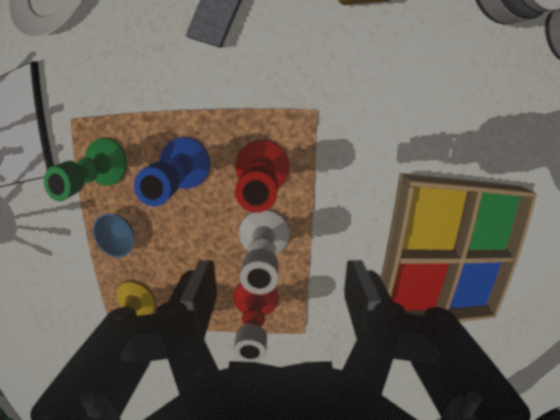

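View pics/s1.png

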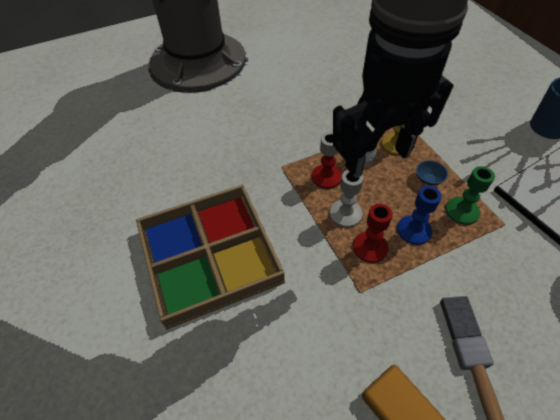

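```bash
cat >> h.py <<'E'
def wristworld(c,u,v,z):
    K=c['mtx'];D=np.zeros(4)
    M=R.from_rotvec(np.ravel(c['rvec'])).as_matrix();t=np.ravel(c['tvec'])
    p=np.array([u-K[0,2],v-K[1,2]]);r=np.hypot(*p);th=r/K[0,0]
    w=M.T@np.r_[p/r*np.sin(th),np.cos(th)];o=-M.T@t
    return o+(z-o[2])/w[2]*w
def proj(c,P):
    return cv2.projectPoints(np.array([P],float),c['rvec'],c['tvec'],c['mtx'],None)[0].ravel()
E
python3 - <<'E'
from h import *
c=np.load('pics/s1.npz');w=np.load('pics/w1.npz')
p=bot.get_obs()['eef_pos'];print(p,proj(c,p),proj(c,[.637,.079,.103]))
for n,q in dict(red=(257,193),blue=(152,187),green=(58,184),plain=(260,277)).items(): print(n,wristworld(w,*q,.103).round(4))
E
```

```text
[0.62717673 0.06225446 0.16413941] [373.05628803 184.14094988] [379.68555047 211.55758267]
red [0.6386 0.0788 0.103 ]
blue [0.6445 0.1643 0.103 ]
green [0.6497 0.262  0.103 ]
plain [0.5634 0.0785 0.103 ]
```

```bash
python3 -m handwheel '.5 -.0085 0 .005 0;.5 -.0085 0 .005 0;.5 0 .01 0 0;.5 0 .01 0 0;.5 0 .01 0 0;.5 0 .005 0 0;.5 0 0 0 0;.5 0 0 0 0;.5 0 0 0 0;.5 0 0 0 0'
python3 - <<'E'
from h import *
print(bot.get_obs()['eef_pos'])
E
```

```text
t: 3.58
eef_pos: [0.6376, 0.0804, 0.1294]
tool_rot: [-0.5, 0.5, -0.5, 0.5]
contact_force: [-0.2, -0.1, 0.1]
gripper_width: 0.752
[0.63756734 0.08042337 0.1293625 ]
```

```bash
python3 -m handwheel '.5 .001 .012 0 0;.5 0 .012 0 0;.5 0 .012 0 0;.5 0 .012 0 0;.5 0 .012 0 0;.5 0 .001 0 0;.5 0 0 0 0;.5 0 0 0 0;-1 0 0 0 0;-1 0 0 0 0' 40
python3 -m handwheel '-1 0 0 0 0;-1 0 0 0 0;-1 0 0 0 0;-1 0 0 0 0;-1 0 0 0 0;-1 0 0 0 0;-1 0 -.004 0 0;-1 0 -.012 0 0;-1 0 0 0 0;-1 0 0 0 0'
python3 - <<'E'
from h import *
c=shot('scene','s2')
E
```

```text
t: 4.42
eef_pos: [0.6378, 0.0796, 0.0686]
tool_rot: [-0.5, 0.499, -0.5, 0.5]
contact_force: [0.6, 0.5, -0.7]
gripper_width: 0.479
t: 5.25
eef_pos: [0.6382, 0.0797, 0.0853]
tool_rot: [-0.501, 0.499, -0.5, 0.501]
contact_force: [-0.1, -0.1, -0.7]
gripper_width: 0.004
```

View pics/s2.png

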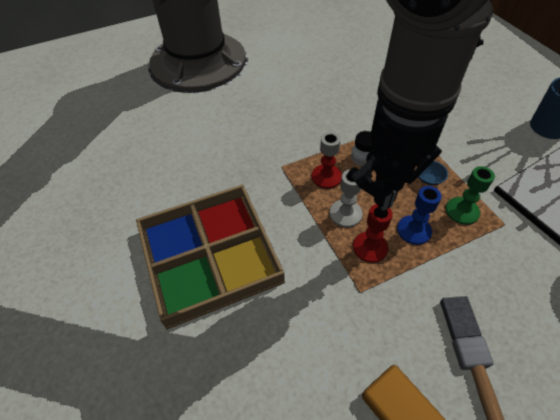

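```bash
python3 - <<'E'
from h import *
c=np.load('pics/s2.npz')
s=bot.get_obs();p=s['eef_pos'];print(p,s['gripper_width'],proj(c,p),proj(c,[.6375,.079,.103]),proj(c,[.6375,.079,.003]))
cv2.imwrite('pics/s2c.png',cv2.resize(c['frame'][130:280,310:460,::-1],None,fx=4,fy=4,interpolation=cv2.INTER_CUBIC))
shot('wrist','w2')
E
```

```text
[0.63765563 0.07957026 0.0845882 ] -0.004011478061528067 [378.07771056 218.93208015] [379.88194953 211.80732366] [369.1872797  247.00787639]
```

View pics/s2c.png

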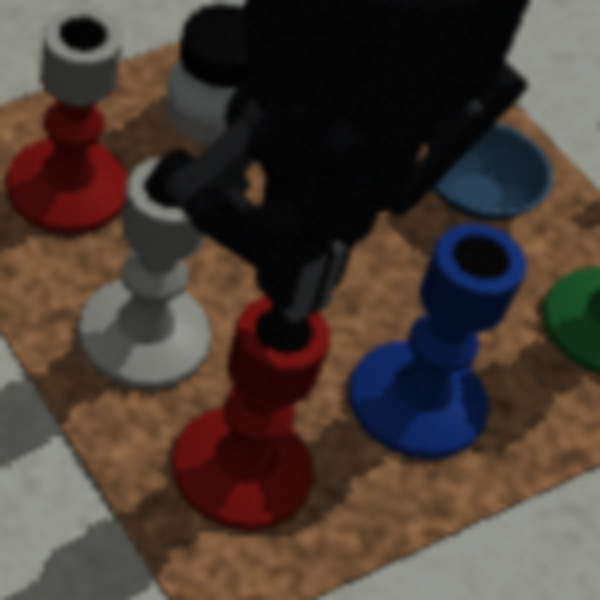

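View pics/w2.png

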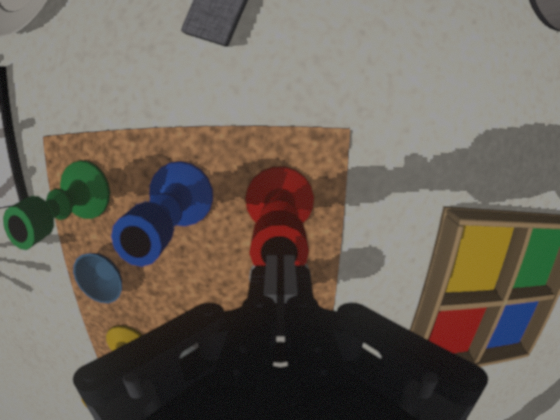

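```bash
python3 - <<'E'
from h import *
c=np.load('pics/s2.npz');w=np.load('pics/w2.npz')
for X,Y in((300,310),(305,300),(310,290),(325,260),(300,280)):
    u,v=310+X/4,130+Y/4; print((u,v),toworld(c,u,v).round(4))
M=R.from_rotvec(np.ravel(w['rvec'])).as_matrix();print('wrist cam at',(-M.T@np.ravel(w['tvec'])).round(4),'axis',M[2].round(3))
for z in(.103,.12,.14):print(z,wristworld(w,280,257,z).round(4))
print('red cup',wristworld(w,278,251,.103).round(4), w['depth'][250:275:4,280].round(3))
E
```

```text
(385.0, 207.5) [0.648  0.0748 0.1291]
(386.25, 205.0) [0.6491 0.0744 0.1364]
(387.5, 202.5) [0.6493 0.0751 0.1419]
(391.25, 195.0) [0.6483 0.0787 0.1553]
(385.0, 200.0) [0.6454 0.0732 0.1441]
wrist cam at [0.7218 0.0792 0.2651] axis [-0.322  0.    -0.947]
0.103 [0.6362 0.0793 0.103 ]
0.12 [0.6451 0.0793 0.12  ]
0.14 [0.6557 0.0792 0.14  ]
red cup [0.64   0.0804 0.103 ] [0.178 0.181 0.152 0.148 0.143 0.14  0.138]
```

```bash
python3 -m handwheel '.5 0 0 0 0;.5 0 0 0 0;.5 0 0 0 0;.5 0 0 0 0;.5 0 .01 0 0;.5 0 .01 0 0;.5 0 .01 0 0;.5 0 .01 0 0;.5 0 0 0 0;.5 0 0 0 0'
python3 - <<'E'
from h import *
c=shot('scene','s3');shot('wrist','w3')
cv2.imwrite('pics/s3c.png',cv2.resize(c['frame'][100:250,310:460,::-1],None,fx=4,fy=4,interpolation=cv2.INTER_CUBIC))
E
```

```text
t: 6.18
eef_pos: [0.6363, 0.0793, 0.0425]
tool_rot: [0.499, -0.501, 0.501, -0.5]
contact_force: [-0.6, -0.3, 0.8]
gripper_width: 0.749
```

View pics/s3c.png

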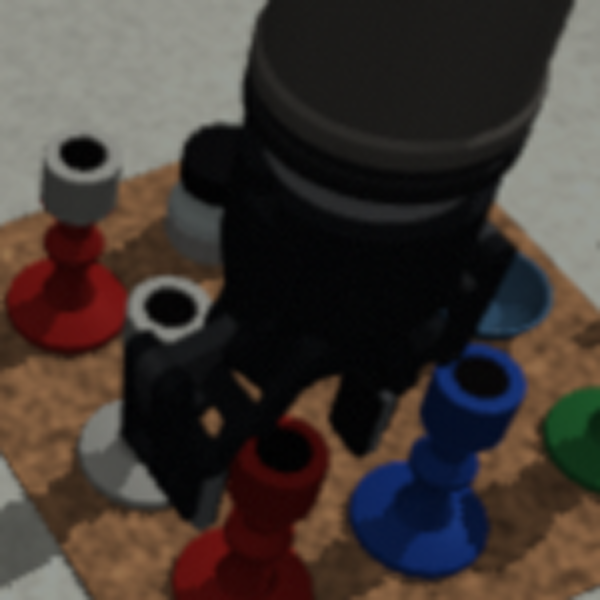

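View pics/w3.png

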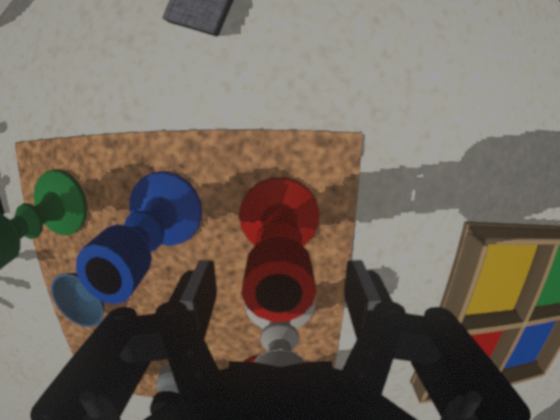

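```bash
python3 - <<'E'
from h import *
c=np.load('pics/s3.npz')
for X,Y in((195,510),(205,505),(210,490),(150,440),(140,350),(200,350),(370,440),(360,425),(290,350),(300,330),(330,350),(300,300),(300,240),(350,240)):
    u,v=310+X/4,100+Y/4; print((X,Y),toworld(c,u,v).round(3))
print(bot.get_obs()['eef_pos'])
E
```

```text
(195, 510) [0.642 0.042 0.093]
(205, 505) [0.646 0.041 0.103]
(210, 490) [0.646 0.042 0.111]
(150, 440) [0.644 0.013 0.157]
(140, 350) [0.629 0.015 0.186]
(200, 350) [0.64  0.03  0.189]
(370, 440) [0.647 0.113 0.098]
(360, 425) [0.642 0.111 0.102]
(290, 350) [0.647 0.06  0.18 ]
(300, 330) [0.647 0.062 0.19 ]
(330, 350) [0.655 0.069 0.183]
(300, 300) [0.656 0.049 0.219]
(300, 240) [0.652 0.046 0.243]
(350, 240) [0.663 0.054 0.25 ]
[0.637382   0.07956965 0.04387826]
```

```bash
python3 -m handwheel '.5 0 .01 0 0;.5 0 .009 0 0;.5 0 0 0 0;-1 0 0 0 0;-1 0 0 0 0;-1 0 0 0 0;-1 0 0 0 0;-1 0 0 0 0;-1 0 0 0 0;-1 0 0 0 0' 40
python3 -m handwheel '-1 0 -.003 0 0;-1 0 -.007 0 0;-1 0 -.01 0 0;-1 0 -.02 0 0;-1 0 -.02 0 0;-1 0 -.02 0 0;-1 0 -.02 0 0;-1 0 -.01 0 0;-1 0 -.01 0 0;-1 0 0 0 0'
python3 - <<'E'
from h import *
c=shot('scene','s4');shot('wrist','w4')
E
```

```text
t: 7.12
eef_pos: [0.6374, 0.0797, 0.0251]
tool_rot: [-0.5, 0.5, -0.5, 0.5]
contact_force: [0.0, 1.3, 0.1]
gripper_width: 0.38
t: 7.95
eef_pos: [0.6383, 0.0796, 0.1471]
tool_rot: [-0.501, 0.499, -0.499, 0.501]
contact_force: [0.7, 0.1, -3.2]
gripper_width: 0.374
```

View pics/s4.png

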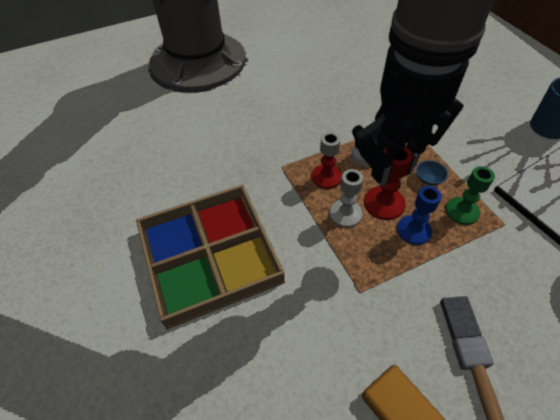

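```bash
python3 -m handwheel '-1 .01 0 -.008 0;-1 .02 0 -.016 0;-1 .024 0 -.019 0;-1 .024 0 -.019 0;-1 .024 0 -.019 0;-1 .024 0 -.019 0;-1 .024 0 -.019 0;-1 .024 0 -.019 0;-1 .015 0 -.012 0;-1 .004 0 -.003 0'
python3 -m handwheel '-1 0 0 0 0;-1 0 0 0 0;-1 0 0 0 0;-1 0 .01 0 0;-1 0 .015 0 0;-1 0 .015 0 0;-1 0 .01 0 0;-1 0 0 0 0;-1 0 0 0 0;-1 0 0 0 0'
python3 - <<'E'
from h import *
print(bot.get_obs()['eef_pos'])
c=shot('scene','s5');shot('wrist','w5');shot('top','t5')
E
```

```text
t: 8.88
eef_pos: [0.4794, -0.1176, 0.1435]
tool_rot: [0.497, -0.5, 0.502, -0.501]
contact_force: [-0.3, -0.2, -2.7]
gripper_width: 0.376
t: 9.72
eef_pos: [0.4847, -0.1132, 0.0951]
tool_rot: [0.5, -0.5, 0.5, -0.5]
contact_force: [-0.1, -0.0, -2.6]
gripper_width: 0.377
[ 0.48468376 -0.11317612  0.09514859]
```

View pics/s5.png

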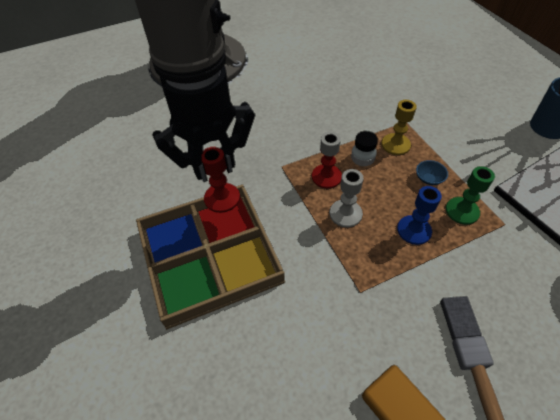

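View pics/w5.png

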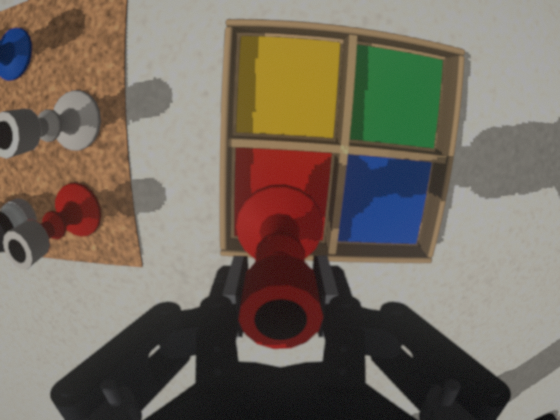

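```bash
python3 - <<'E'
from h import *
w=np.load('pics/w5.npz');print(wristworld(w,345,152,.035))
E
python3 -m handwheel '-1 0 .01 0 0;-1 0 .014 0 0;-1 0 .014 0 0;-1 0 .012 0 0;-1 0 .005 0 0;-1 0 .002 0 0;-1 0 .001 0 0;-1 0 .001 0 0;-1 0 0 0 0;-1 0 0 0 0'
python3 - <<'E'
from h import *
s=bot.get_obs();print(s['eef_pos'],s['contact_force'])
E
```

```text
[ 0.52984858 -0.16291254  0.035     ]
t: 10.7
eef_pos: [0.4845, -0.1135, 0.0363]
tool_rot: [-0.5, 0.5, -0.5, 0.5]
contact_force: [0.3, -0.7, -2.1]
gripper_width: 0.376
[ 0.4845294  -0.11350926  0.03632944] [ 0.34519149 -0.70755959 -2.1444378 ]
```

```bash
python3 -m handwheel '-1 0 .001 0 0;-1 0 .001 0 0;-1 0 0 0 0;0.05 0 0 0 0;.05 0 0 0 0;.05 0 0 0 0;.05 0 0 0 0;.05 0 0 0 0;.05 0 -.005 0 0;.05 0 -.01 0 0'
python3 - <<'E'
from h import *
shot('wrist','w6');shot('scene','s6')
E
```

```text
t: 11.53
eef_pos: [0.4831, -0.1133, 0.0485]
tool_rot: [0.499, -0.5, 0.501, -0.499]
contact_force: [-1.2, 0.3, -0.2]
gripper_width: 0.522
```

View pics/s6.png

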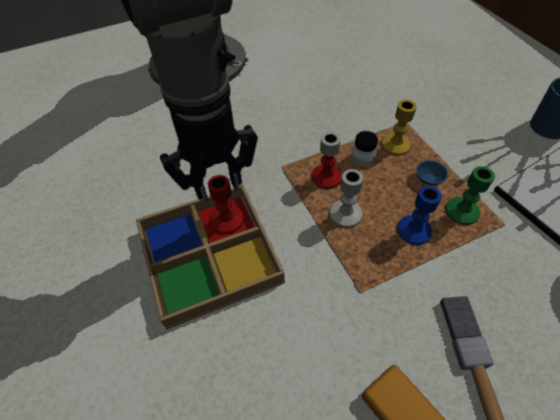

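```bash
python3 -m handwheel '.05 0 -.02 0 0;.05 0 -.025 0 0;.5 0 -.01 0 0;.5 -.02 0 .0115 0;.5 -.031 0 .018 0;.5 -.031 0 .018 0;.5 -.031 0 .018 0;.5 -.031 0 .018 0;.5 -.031 0 .018 0;.5 -.031 0 .018 0'
python3 -m handwheel '.5 -.031 0 .018 0;.5 -.028 0 .016 0;.5 -.012 0 .007 0;.5 0 0 0 0;.5 0 0 0 0;.5 0 0 0 0;.5 0 0 0 0;.5 0 0 0 0;.5 0 0 0 0;.5 0 0 0 0'
python3 - <<'E'
from h import *
print(bot.get_obs()['eef_pos'])
E
```

```text
t: 12.47
eef_pos: [0.6044, 0.0941, 0.1038]
tool_rot: [-0.5, 0.5, -0.5, 0.5]
contact_force: [0.3, 0.0, -0.5]
gripper_width: 0.751
t: 13.3
eef_pos: [0.6447, 0.1627, 0.104]
tool_rot: [-0.5, 0.5, -0.5, 0.5]
contact_force: [-0.3, 0.2, 1.2]
gripper_width: 0.752
[0.64466106 0.16266638 0.10398845]
```

```bash
python3 -m handwheel '.5 -.0015 .01 -.001 0;.5 0 .015 0 0;.5 0 .015 0 0;.5 0 .015 0 0;.5 0 .012 0 0;.5 0 .008 0 0;.5 0 .004 0 0;.5 0 0 0 0;.5 0 0 0 0;-1 0 0 0 0' 40
python3 -m handwheel '-1 0 0 0 0;-1 0 0 0 0;-1 0 0 0 0;-1 0 0 0 0;-1 0 0 0 0;-1 0 -.005 0 0;-1 0 -.015 0 0;-1 0 -.025 0 0;-1 0 -.025 0 0;-1 0 -.025 0 0'
python3 -m handwheel '-1 0 -.025 0 0;-1 0 -.01 0 0;-1 0 0 0 0;-1 0 0 0 0;-1 0 0 0 0;-1 0 0 0 0;-1 0 0 0 0;-1 0 0 0 0;-1 0 0 0 0;-1 0 0 0 0'
python3 - <<'E'
from h import *
print(bot.get_obs()['eef_pos']);shot('scene','s7')
E
```

```text
t: 14.13
eef_pos: [0.6444, 0.1653, 0.0256]
tool_rot: [-0.5, 0.499, -0.5, 0.5]
contact_force: [0.2, 0.9, -0.2]
gripper_width: 0.622
t: 14.97
eef_pos: [0.6427, 0.1644, 0.12]
tool_rot: [-0.499, 0.501, -0.501, 0.5]
contact_force: [1.5, 0.5, -1.5]
gripper_width: 0.373
t: 15.8
eef_pos: [0.6436, 0.165, 0.1545]
tool_rot: [0.5, -0.5, 0.5, -0.5]
contact_force: [-0.2, 0.2, -2.5]
gripper_width: 0.373
[0.64359184 0.16496625 0.15445145]
```

View pics/s7.png

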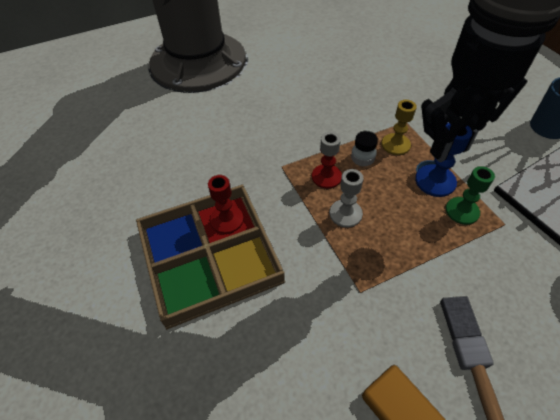

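```bash
python3 -m handwheel '-1 .015 0 -.0066 0;-1 .025 0 -.011 0;-1 .03 0 -.0132 0;-1 .03 0 -.0132 0;-1 .03 0 -.0132 0;-1 .03 0 -.0132 0;-1 .03 0 -.0132 0;-1 .03 0 -.0132 0;-1 .03 0 -.0132 0;-1 .03 0 -.0132 0'
python3 -m handwheel '-1 .03 0 -.0132 0;-1 .03 0 -.0132 0;-1 .02 0 -.0088 0;-1 .01 0 -.0044 0;-1 0 0 0 0;-1 0 0 0 0;-1 0 0 0 0;-1 0 0 0 0;-1 0 0 0 0;-1 0 0 0 0'
python3 - <<'E'
from h import *
print(bot.get_obs()['eef_pos'])
E
```

```text
t: 16.68
eef_pos: [0.5197, -0.1163, 0.1551]
tool_rot: [-0.5, 0.5, -0.5, 0.5]
contact_force: [0.5, -0.2, -2.2]
gripper_width: 0.373
t: 17.52
eef_pos: [0.4812, -0.2038, 0.1547]
tool_rot: [0.5, -0.5, 0.5, -0.5]
contact_force: [-0.2, -0.5, -2.0]
gripper_width: 0.373
[ 0.4811566  -0.20384421  0.15474269]
```

```bash
python3 -m handwheel '-1 .0015 .01 -.001 0;-1 0 .02 0 0;-1 0 .02 0 0;-1 0 .02 0 0;-1 0 .02 0 0;-1 0 .014 0 0;-1 0 .008 0 0;-1 0 .004 0 0;-1 0 .002 0 0;-1 0 .001 0 0'
python3 -m handwheel '-1 0 .001 0 0;-1 0 .0007 0 0;-1 0 0 0 0;0.05 0 0 0 0;.05 0 0 0 0;.05 0 0 0 0;.05 0 0 0 0;.05 0 0 0 0;.05 0 -.005 0 0;.05 0 -.01 0 0'
python3 - <<'E'
from h import *
shot('wrist','w8');shot('scene','s8')
E
```

```text
t: 18.35
eef_pos: [0.4801, -0.2065, 0.036]
tool_rot: [-0.5, 0.5, -0.5, 0.5]
contact_force: [-0.3, 0.9, -1.0]
gripper_width: 0.375
t: 19.18
eef_pos: [0.4788, -0.2061, 0.0487]
tool_rot: [0.5, -0.5, 0.501, -0.499]
contact_force: [-0.5, -0.2, -0.8]
gripper_width: 0.523
```

View pics/s8.png

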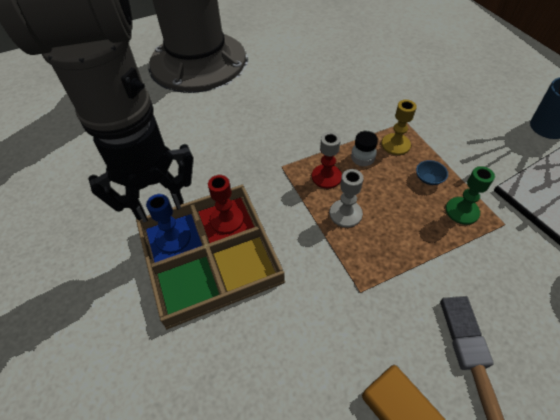

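```bash
python3 -m handwheel '.05 0 -.02 0 0;.05 0 -.025 0 0;.5 0 -.01 0 0;.5 -.02 0 .0072 0;.5 -.036 0 .013 0;.5 -.036 0 .013 0;.5 -.036 0 .013 0;.5 -.036 0 .013 0;.5 -.036 0 .013 0;.5 -.036 0 .013 0'
python3 -m handwheel '.5 -.036 0 .013 0;.5 -.036 0 .013 0;.5 -.036 0 .013 0;.5 -.036 0 .013 0;.5 -.036 0 .013 0;.5 -.036 0 .013 0;.5 -.017 0 .0058 0;.5 0 0 0 0;.5 0 0 0 0;.5 0 0 0 0'
python3 - <<'E'
from h import *
print(bot.get_obs()['eef_pos'])
E
```

```text
t: 20.12
eef_pos: [0.5655, 0.0313, 0.1042]
tool_rot: [-0.5, 0.5, -0.5, 0.5]
contact_force: [1.2, 0.1, 0.8]
gripper_width: 0.748
t: 20.95
eef_pos: [0.6488, 0.2609, 0.1036]
tool_rot: [-0.499, 0.5, -0.5, 0.501]
contact_force: [0.3, -0.4, 0.6]
gripper_width: 0.75
[0.64884422 0.26089672 0.10361107]
```

```bash
python3 -m handwheel '.5 -.002 .01 0 0;.5 0 .015 0 0;.5 0 .015 0 0;.5 0 .015 0 0;.5 0 .012 0 0;.5 0 .008 0 0;.5 0 .004 0 0;.5 0 0 0 0;.5 0 0 0 0;-1 0 0 0 0' 40
python3 -m handwheel '-1 0 0 0 0;-1 0 0 0 0;-1 0 0 0 0;-1 0 0 0 0;-1 0 0 0 0;-1 0 -.005 0 0;-1 0 -.015 0 0;-1 0 -.025 0 0;-1 0 -.025 0 0;-1 0 -.025 0 0'
python3 -m handwheel '-1 0 -.025 0 0;-1 0 -.01 0 0;-1 0 0 0 0;-1 0 0 0 0;-1 0 0 0 0;-1 0 0 0 0;-1 0 0 0 0;-1 0 0 0 0;-1 0 0 0 0;-1 0 0 0 0'
python3 - <<'E'
from h import *
print(bot.get_obs()['eef_pos']);shot('scene','s9')
E
```

```text
t: 21.78
eef_pos: [0.6496, 0.2648, 0.026]
tool_rot: [0.5, -0.499, 0.5, -0.5]
contact_force: [0.4, -0.2, 0.2]
gripper_width: 0.624
t: 22.62
eef_pos: [0.6484, 0.2642, 0.1214]
tool_rot: [0.5, -0.5, 0.5, -0.5]
contact_force: [-0.1, 0.8, -2.7]
gripper_width: 0.38
t: 23.45
eef_pos: [0.6488, 0.2644, 0.1547]
tool_rot: [0.5, -0.5, 0.5, -0.5]
contact_force: [-0.6, -0.9, -1.9]
gripper_width: 0.375
[0.6488234  0.26442417 0.1546967 ]
```

View pics/s9.png

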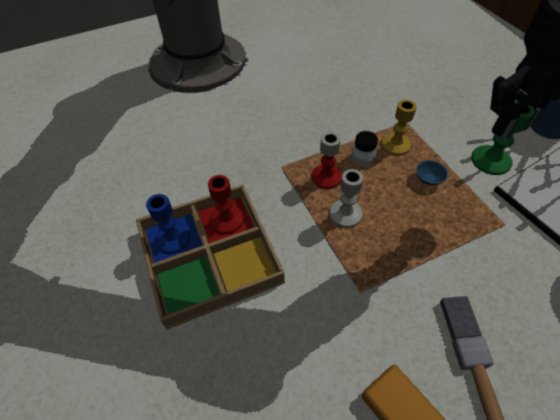

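```bash
python3 -m handwheel '-1 .015 0 -.0024 0;-1 .025 0 -.004 0;-1 .034 0 -.0055 0;-1 .034 0 -.0055 0;-1 .034 0 -.0055 0;-1 .034 0 -.0055 0;-1 .034 0 -.0055 0;-1 .034 0 -.0055 0;-1 .034 0 -.0055 0;-1 .034 0 -.0055 0'
python3 -m handwheel '-1 .034 0 -.0055 0;-1 .034 0 -.0055 0;-1 .034 0 -.0055 0;-1 .034 0 -.0055 0;-1 .018 0 -.003 0;-1 .0094 0 -.0015 0;-1 0 0 0 0;-1 0 0 0 0;-1 0 0 0 0;-1 0 0 0 0'
python3 - <<'E'
from h import *
print(bot.get_obs()['eef_pos'])
E
```

```text
t: 24.33
eef_pos: [0.5975, -0.0501, 0.1555]
tool_rot: [-0.5, 0.5, -0.5, 0.501]
contact_force: [1.0, 0.3, -2.4]
gripper_width: 0.371
t: 25.17
eef_pos: [0.5725, -0.2083, 0.1552]
tool_rot: [0.501, -0.5, 0.499, -0.499]
contact_force: [-0.4, 1.4, -2.7]
gripper_width: 0.373
[ 0.57249134 -0.20830835  0.15517212]
```

```bash
python3 -m handwheel '-1 .002 .01 0 0;-1 0 .02 0 0;-1 0 .02 0 0;-1 0 .02 0 0;-1 0 .02 0 0;-1 0 .014 0 0;-1 0 .008 0 0;-1 0 .004 0 0;-1 0 .002 0 0;-1 0 .001 0 0'
python3 -m handwheel '-1 0 .001 0 0;-1 0 .0007 0 0;-1 0 0 0 0;0.05 0 0 0 0;.05 0 0 0 0;.05 0 0 0 0;.05 0 0 0 0;.05 0 0 0 0;.05 0 -.005 0 0;.05 0 -.01 0 0'
python3 - <<'E'
from h import *
shot('scene','s10')
E
```

```text
t: 26.0
eef_pos: [0.5723, -0.2127, 0.0363]
tool_rot: [-0.5, 0.5, -0.5, 0.5]
contact_force: [0.3, -0.7, -2.3]
gripper_width: 0.38
t: 26.83
eef_pos: [0.5708, -0.2126, 0.0489]
tool_rot: [0.5, -0.5, 0.501, -0.499]
contact_force: [0.1, 0.3, 0.6]
gripper_width: 0.52
```

View pics/s10.png

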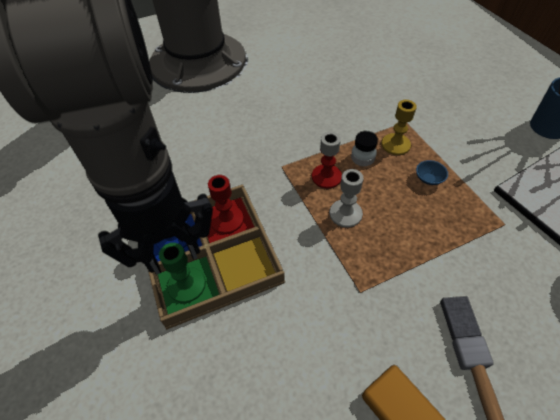

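```bash
python3 -m handwheel '.05 0 -.02 0 0;.05 0 -.025 0 0;.5 0 -.01 0 0;.5 -.02 0 -.0047 0;.5 -.036 0 -.0085 0;.5 -.036 0 -.0085 0;.5 -.036 0 -.0085 0;.5 -.036 0 -.0085 0;.5 -.036 0 -.0085 0;.5 -.036 0 -.0085 0'
python3 -m handwheel '.5 -.036 0 -.0085 0;.5 -.036 0 -.0085 0;.5 -.036 0 -.0085 0;.5 -.036 0 -.0085 0;.5 -.036 0 -.0085 0;.5 -.036 0 -.0085 0;.5 -.0176 0 -.0042 0;.5 0 0 0 0;.5 0 0 0 0;.5 0 0 0 0'
python3 - <<'E'
from h import *
print(bot.get_obs()['eef_pos'])
E
```

```text
t: 27.72
eef_pos: [0.5159, 0.0247, 0.1049]
tool_rot: [-0.5, 0.499, -0.5, 0.5]
contact_force: [0.9, 0.6, 0.3]
gripper_width: 0.747
t: 28.55
eef_pos: [0.4615, 0.2556, 0.1044]
tool_rot: [-0.499, 0.5, -0.5, 0.501]
contact_force: [-0.5, -0.1, -0.3]
gripper_width: 0.748
[0.46153551 0.25558697 0.10440422]
```

```bash
python3 -m handwheel '.5 -.001 .01 0 0;.5 0 .015 0 0;.5 0 .015 0 0;.5 0 .015 0 0;.5 0 .012 0 0;.5 0 .008 0 0;.5 0 .004 0 0;.5 0 0 0 0;.5 0 0 0 0;-1 0 0 0 0' 40
python3 -m handwheel '-1 0 0 0 0;-1 0 0 0 0;-1 0 0 0 0;-1 0 0 0 0;-1 0 0 0 0;-1 0 -.005 0 0;-1 0 -.015 0 0;-1 0 -.025 0 0;-1 0 -.025 0 0;-1 0 -.025 0 0'
python3 -m handwheel '-1 0 -.025 0 0;-1 0 -.01 0 0;-1 0 0 0 0;-1 0 0 0 0;-1 0 0 0 0;-1 0 0 0 0;-1 0 0 0 0;-1 0 0 0 0;-1 0 0 0 0;-1 0 0 0 0'
python3 - <<'E'
from h import *
print(bot.get_obs()['eef_pos']);shot('scene','s11')
E
```

```text
t: 29.38
eef_pos: [0.4617, 0.2581, 0.0261]
tool_rot: [0.5, -0.499, 0.5, -0.5]
contact_force: [-0.5, 0.1, -0.6]
gripper_width: 0.624
t: 30.22
eef_pos: [0.4604, 0.2574, 0.1212]
tool_rot: [-0.499, 0.5, -0.5, 0.5]
contact_force: [1.5, -0.8, -2.6]
gripper_width: 0.377
t: 31.05
eef_pos: [0.461, 0.2578, 0.155]
tool_rot: [0.5, -0.5, 0.5, -0.5]
contact_force: [-0.3, 0.8, -1.9]
gripper_width: 0.375
[0.46097131 0.25776413 0.15501859]
```

View pics/s11.png

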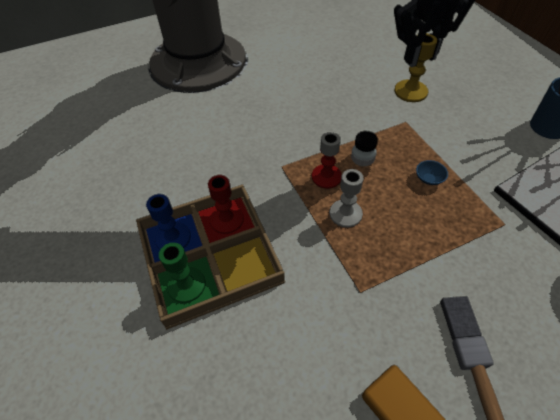

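```bash
python3 -m handwheel '-1 .015 0 .0046 0;-1 .025 0 .0077 0;-1 .032 0 .0098 0;-1 .032 0 .0098 0;-1 .032 0 .0098 0;-1 .032 0 .0098 0;-1 .032 0 .0098 0;-1 .032 0 .0098 0;-1 .032 0 .0098 0;-1 .032 0 .0098 0'
python3 -m handwheel '-1 .032 0 .0098 0;-1 .03 0 .0092 0;-1 .013 0 .004 0;-1 .006 0 .0018 0;-1 0 0 0 0;-1 0 0 0 0;-1 0 0 0 0;-1 0 0 0 0;-1 0 0 0 0;-1 0 0 0 0'
python3 - <<'E'
from h import *
print(bot.get_obs()['eef_pos'])
E
```

```text
t: 31.93
eef_pos: [0.552, -0.0399, 0.1555]
tool_rot: [-0.5, 0.5, -0.5, 0.5]
contact_force: [0.3, 0.5, -1.5]
gripper_width: 0.374
t: 32.77
eef_pos: [0.5764, -0.1183, 0.1555]
tool_rot: [0.5, -0.5, 0.5, -0.5]
contact_force: [-0.6, 0.1, -2.8]
gripper_width: 0.376
[ 0.57641291 -0.11829131  0.15550295]
```

Then lower, release, rise and move clear for a last look.

```bash
python3 -m handwheel '-1 0 .01 0 0;-1 0 .02 0 0;-1 0 .02 0 0;-1 0 .02 0 0;-1 0 .02 0 0;-1 0 .014 0 0;-1 0 .008 0 0;-1 0 .004 0 0;-1 0 .002 0 0;-1 0 .001 0 0'
python3 -m handwheel '-1 0 .001 0 0;-1 0 .001 0 0;-1 0 0 0 0;0.05 0 0 0 0;.05 0 0 0 0;.05 0 0 0 0;.05 0 0 0 0;.05 0 0 0 0;.05 0 -.005 0 0;.05 0 -.01 0 0'
python3 -m handwheel '.05 0 -.025 0 0;.05 0 -.03 0 0;.05 0 -.03 0 0;.05 0 -.03 0 0;.05 0 0 .03 0;.05 0 0 .03 0;.05 0 0 .03 0;.05 0 0 .03 0;.05 0 0 .03 0;.05 0 0 0 0'
python3 - <<'E'
from h import *
c=shot('scene','s12');w=shot('wrist','w12')
E
```

```text
t: 33.6
eef_pos: [0.5769, -0.1193, 0.0367]
tool_rot: [-0.5, 0.5, -0.5, 0.5]
contact_force: [-0.1, -0.5, -1.1]
gripper_width: 0.373
t: 34.43
eef_pos: [0.5754, -0.1191, 0.0489]
tool_rot: [0.499, -0.5, 0.501, -0.499]
contact_force: [-0.1, 1.3, 0.4]
gripper_width: 0.526
t: 35.27
eef_pos: [0.7308, -0.1181, 0.1646]
tool_rot: [0.501, -0.499, 0.499, -0.5]
contact_force: [-1.5, 0.9, 0.3]
gripper_width: 0.524
```

View pics/s12.png

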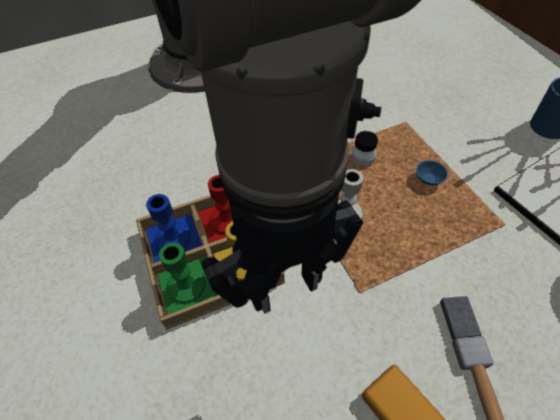

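View pics/w12.png

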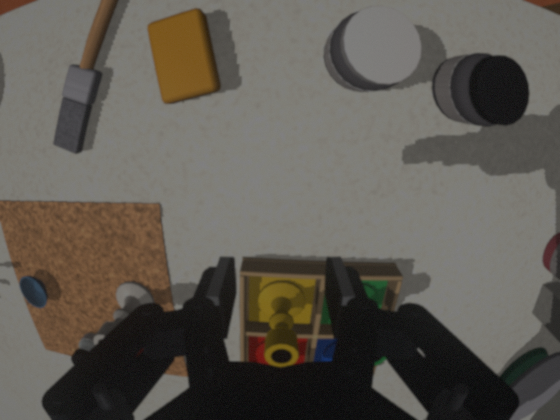

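```bash
python3 -m handwheel '.05 -.03 0 0 0;.05 -.035 0 0 0;.05 -.035 0 0 0;.05 -.035 0 0 0;.05 -.035 0 0 0;.05 -.035 0 0 0;.05 -.035 0 0 0;.05 -.035 0 0 0;.05 -.02 0 0 0;.05 0 0 0 0'
python3 - <<'E'
from h import *
c=shot('scene','s13');c=shot('top','t13')
cv2.imwrite('pics/t13c.png',cv2.resize(c['frame'][150:300,280:420,::-1],None,fx=4,fy=4,interpolation=cv2.INTER_CUBIC))
E
```

```text
t: 36.2
eef_pos: [0.724, 0.1838, 0.1653]
tool_rot: [0.503, -0.501, 0.499, -0.497]
contact_force: [0.0, 0.1, -0.1]
gripper_width: 0.526
```

View pics/s13.png

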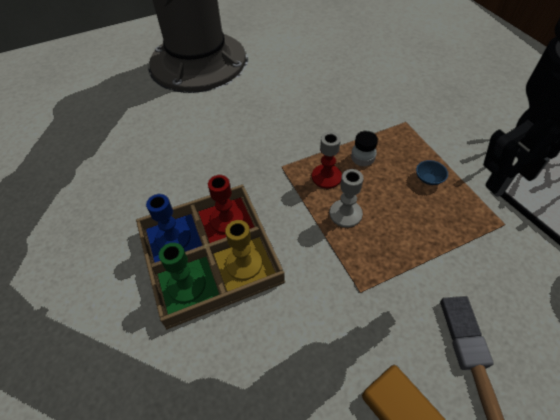

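View pics/t13c.png

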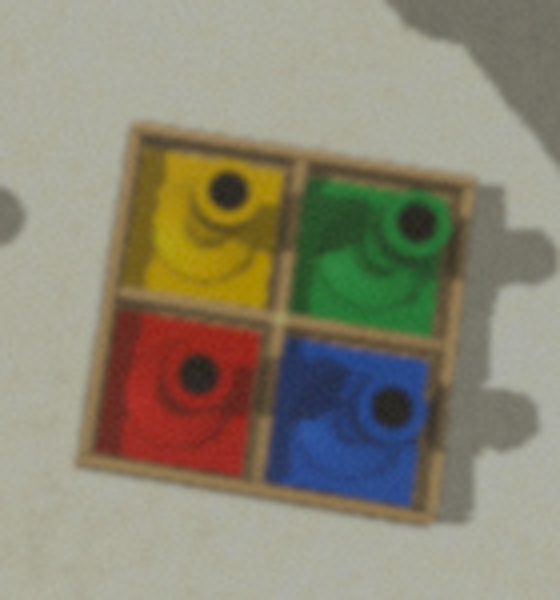

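Spots in the crop: yellow (229,190), green (418,222), red (198,375), blue (391,407); all stand upright. I'll check the offsets at z = 0.112 and the two unfinished sticks' positions.

```bash
python3 - <<'E'
from h import *
c=np.load('pics/t13.npz')
T=dict(yellow=(.5766,-.1191),green=(.5721,-.211),red=(.4847,-.1137),blue=(.4803,-.2056))
for n,p in dict(yellow=(229,190),green=(418,222),red=(198,375),blue=(391,407)).items():
    q=toworld(c,(p[0]+.5)/4-.5+280,(p[1]+.5)/4-.5+150,.112);print(n,((q[:2]-T[n])*1000).round(1),'top depth',toworld(c,p[0]/4+280,p[1]/4+150)[2].round(3))
a=np.load('pics/s1.npz')
for n,P in dict(plain=(.561,.0795,.103),half=(.471,.092,.103)).items(): print(n,proj(np.load('pics/s13.npz'),P))
bot.hand_in()
E
```

```text
yellow [-0.  -1.3] top depth 0.113
green [-1.2 -3.4] top depth 0.114
red [-1.2  0.5] top depth 0.113
blue [-1.8 -1.3] top depth 0.111
plain [352.08166714 175.99640721]
half [329.92053724 137.22885245]
the job is handed in; nothing more can be done
```

All four finished candlesticks are standing in the caddy, each on the tile of its own colour, and I handed the job in at about 36 s of the 90 s allowed.

- **Placement:** the last top view puts each stick's cup centre within about 4 mm of its tile's centre (limit 16 mm). Green is the furthest off at 3.6 mm. The cup tops read 111–114 mm high against an expected 112 mm, which fits upright sticks standing on the tiles.
- **Unfinished sticks:** the plain and half-painted candlesticks still stand upright. Their cups are within about 2–3 pixels of where their starting positions project in the scene camera. I did not measure them more closely than that.
- **Disagreement:** the real fingertips sat about 41 mm higher than the reported TCP height. Because of this the first grasp closed empty above the red cup, without disturbing it. I measured the offset with both cameras and corrected for it in every later grasp.
- **End state:** the arm was clear of everything at hand-in. I did not see any drop, knock or large contact force.

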